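# Set the length stop of a tube-cutting jig to a sample

### The arm

A 6-joint arm with a two-finger parallel gripper is mounted at the origin on a cart in front of the work surface, level with it; the furniture and walls round the work are solid. World frame = base frame: x ahead of the robot, y to its left, z up, the work surface at z = 0. Lengths are in m, angles in rad, forces in N, time in s.
With the tool pointing down it reaches from about 0.3 to 0.825 m from the base axis. Payload 5.4 kg.
Tool frame: the origin (TCP) lies at the very end of the fingers, on their centre line; the grasp point (between the pads) lies 19 mm behind it; z points along the fingers, y is the line along which they close (so a half turn about z gives the same grasp; the last joint's range is limited). The gripper opens to 92 mm and grips with 3 to 60 N. Pads are 20 mm wide; open, the fingers measure 128 mm over their backs; the gripper's body (75 mm by 189 mm) begins 69 mm behind the grasp point.
Start: joints at [-1.534, 0.158, 1.597, -0, 1.386, -0.21], TCP at [0.14, -0.558, 0.179] pointing down, gripper open.
Joint ranges: [-2.91, 2.91], [-0.94, 2.29], [0.18, 2.7], [-1.29, 4.43], [0.17, 2.64], [-3, 3]. Speed limits (rad/s): [2.57, 2.57, 3.14, 3.14, 3.14, 3.14].

### API

Orientations are given as a rotation vector (axis times angle).
In Python, from workcell import bot gives the robot as it stands. Calls block until the motion is done:
- bot.goto(position, orientation): joint-space move of the TCP to a pose.
- bot.line_to(position, rot=None, max_speed=0.15): straight line of the TCP; rot=None keeps the orientation; max_speed is the mean speed in m/s.
- bot.set_joints(angles): joint-space move.
- bot.set_gripper(opening, newtons=None): opening from 0.0 (shut) to 1.0 (fully open); newtons is the grip in N (None keeps the last); returns when the fingers have stopped.
- bot.hold(seconds).
- bot.inverse_kinematics(position, orientation): joint angles nearest the present ones, or None.
- bot.read_camera(name): name is "side" or "top" or "wrist"; returns a dict with "pixels" (420x560x3 uint8, blue, green, red), "fx", "fy", "cx", "cy" (pixels), "R" (3x3) and "t" (3): a world point X has camera coordinates R X + t. Camera axes: x right, y down, z forward; pixel columns grow to the right and rows downward; lengths in m; the calibration is good to about 2 mm. A picture is of the moment at which its call begins. There is no depth.
A pose or a line that the arm cannot do raises bot.MotionError and nothing moves.
- bot.job_done(): hands the job in; it is judged then, once.
Readings, each from a call of its own:
- bot.current_clock(): time.
- bot.current_joints(): joint angles.
- bot.current_joint_vel(): joint speeds.
- bot.current_effort(): joint torques, N m.
- bot.current_ee_pos(): TCP position.
- bot.current_tool_rot(): TCP orientation.
- bot.current_contact_force(): force on the tool from outside, world axes, zero at the start.
- bot.current_ft_torque(): the same for the moment, N m.
- bot.current_opening(): opening from 0.0 (shut) to 1.0 (fully open).
- bot.current_grip_force(): force on a finger pad.
Only numpy, scipy, OpenCV 4.12 (cv2) and the standard library are available. Lean on these libraries where they do the work, as an engineer would, in place of code of your own. Each camera call takes 0.05 s, during which the arm holds its last target. There are 200 camera calls.

### The job

Set the length stop of the green tube-cutting jig to the copper sample: take the copper tube from the order pad and lay it in the jig's V groove, between the steel fence and the stop. Then loosen the black wing knob, slide the stop up until the tube is held snug end to end between fence and stop, without squeezing it hard, and clamp the knob tight again. Leave the steel tube on the pad and the other things on the bench where they are.

Things in the scene. Friction and masses are not known exactly. Their poses are not given: they have to be found in the camera images.
- jig: Tube-cutting jig bolted to the bench: green base 128 x 270 x 12 mm; origin at bench level, x away from the robot, y along it to the fence. Aluminium V bed along y at x=+28 mm, a beam only 14 mm wide, V edges 47.7 mm up; a 16 mm tube lies in it with its axis 52 mm up. In front a steel way, its face sloping 35 deg down to the robot, top edge at x=-14 mm, 43 mm up.
- fence (a point): Inner face of the fence (steel block across the V bed at the jig's +y end, 40 mm wide, 67 mm high, a second plate behind it), on the line of a laid tube's axis. The face looks to the jig's -y; axes as the jig's.
- stop_carriage (a joint): Clear gap in m between fence face and stop face; the blue carriage slides along the way, 0.010 to 0.160, starting at 0.105 to 0.150. Smaller is nearer the fence (jig's +y). With the knob loose it slides at about 2 N; clamped it holds against 40 N.
- stop_face (a point): Face of the steel stop arm (10 mm thick, 12 mm high) that reaches from the carriage across the V bed, at the height of a laid tube's axis; it looks to the jig's +y. The carriage block is 46 mm long in y, its middle 27 mm behind this face.
- clamp_knob (a joint): Turn of the clamp knob in rad: 0 is tight, larger is looser (anticlockwise, looking down on the knob). Starts at 0 to 0.15; end stops at -0.1 and 1.5. The stop is free from about 0.8 up. Turning takes about 0.1 N m. The knob moves with the carriage.
- knob_grip (a point): Middle of the black wing knob's bar: 46 mm long with round ends (this frame's x), 14 thick (y), 22 high (z), about 72 mm above the bench. z is the screw axis, out of the knob, leaning 35 deg from vertical to the jig's -x (the robot's side). The frame turns with the knob; at 0 the bar points up the slope. Carriage top 29 mm below. The bar serves for turning and for sliding.
- copper_tube: The copper sample tube, 16 mm outside diameter, 60 mm long, about 40 g, lying on the order pad. Origin at its middle on its axis; y is its axis. It may roll if nudged.
- steel_tube: A grey steel tube lying beside it on the pad, 16 mm diameter, 84 mm long, to be left alone. Origin at its middle, y is its axis.
- order_pad: White pad of order forms, fixed, 110 x 150 mm, 9 mm thick; origin under its middle. The tubes lie on it, 60 to 92 mm apart; which is on which side varies.
- file_flat: Bystander: flat steel file, 206 x 20 x 4 mm; origin at its underside's middle
- file_round: Bystander: half round steel file, 192 x 12 x 5 mm; origin at its underside's middle
- eraser: Bystander: white eraser in a red sleeve, 50 x 22 x 13 mm; origin at its underside's middle
- jar: Bystander: small glass jar with a white screw lid, 42 mm across, 52 mm high; origin at its underside's middle
- tape: Bystander: roll of masking tape, 81 mm across, 19 mm high; origin at its underside's middle
There are look-alikes about, which are no part of the job. What is meant by the copper_tube is not purple, and is the smaller of those in its own colour.

How it is judged:
On the way, in this order (a step that is already met when the one before it is completed fails the run):
1. the copper tube lies in the V groove (x of copper_tube in the frame of jig between 0.0255 and 0.0305 m and z of copper_tube in the frame of jig between 0.0495 and 0.0545 m and angle between the y axis of copper_tube and the y axis of jig, either way round below 0.06 rad), for 0.2 s.
2. with the knob loose, the stop is up against the tube and the tube against the fence (all of step 1 and value of joint stop_carriage between 0.058 and 0.0615 m and y of copper_tube in the frame of jig above 0.0535 m and value of joint clamp_knob above 0.6 rad), for 0.1 s.
At the end, for the whole second after the job is handed in: The copper tube lies at rest in the V groove (within 2.5 mm and 0.06 rad of seated), its end within 1.5 mm of the fence; the gap between fence and stop is 58 to 61.5 mm, so the 60 mm tube is snug; the clamp knob is tight (below 0.25 rad) (all of step 1 and value of joint stop_carriage between 0.058 and 0.0615 m and y of copper_tube in the frame of jig above 0.0535 m and value of joint clamp_knob below 0.25 rad and linear speed of copper_tube below 0.01 m/s); the robot touches nothing.
It fails at once if the copper tube is squeezed by the stop with more than 40 N (contact force between copper_tube and stop_carriage above 40 N).
It fails at once if the steel tube is moved more than 25 mm (distance of steel_tube from where it was at the start of the episode above 0.025 m).
It fails at once if a bystander is moved more than 30 mm (distance of any of file_flat, file_round, eraser, jar, tape from where it was at the start of the episode above 0.03 m).
It also fails if it takes over 58 s, if anything falls off the work surface, if the arm or the gripper's body presses on something with over 40 N, if the wrist force passes 120 N, or if a joint passes its speed limit or range.

## Working session

There is one attempt and no reset: what is moved stays moved. The work goes in short steps, each a Python script; the robot and the scene stay as the last script left them, time stands still between calls to the robot, and variables do not carry over. Pictures are saved under pics/ and viewed, at most 10 in all, crops included, and the job is handed in when it is done.

```bash
mkdir -p pics; cat > h.py <<'E'
import numpy as np, cv2
from workcell import bot
from scipy.spatial.transform import Rotation as Ro
def shot(n,f):
    c=bot.read_camera(n); cv2.imwrite('pics/'+f+'.png',c['pixels']); np.savez('pics/'+f+'.npz',**{k:np.array(v) for k,v in c.items()}); return c
def ray(f,uv,z):
    c=np.load('pics/'+f+'.npz'); R=c['R'];t=c['t']
    d=R.T@np.array([(uv[0]-c['cx'])/c['fx'],(uv[1]-c['cy'])/c['fy'],1]); o=-R.T@t
    return o+d*(z-o[2])/d[2]
def proj(f,X):
    c=np.load('pics/'+f+'.npz'); p=c['R']@np.array(X)+c['t']
    return np.array([p[0]/p[2]*c['fx']+c['cx'],p[1]/p[2]*c['fy']+c['cy']])
E
python3 - <<'E'
from h import *
for n in ('top','side'):
    c=shot(n,n+'0'); print(n,-c['R'].T@c['t'],c['R'][2])
a=[cv2.imread(f'pics/{n}0.png') for n in('top','side')]
cv2.imwrite('pics/top0b.png',cv2.resize(a[0],(800,600),interpolation=cv2.INTER_CUBIC))
cv2.imwrite('pics/side0b.png',cv2.resize(a[1],(800,600),interpolation=cv2.INTER_CUBIC))
print(bot.current_tool_rot(),bot.current_clock())
E
```

```text
top [0.36141567 0.04938799 1.20717454] [ 0.15065533  0.00120146 -0.98858562]
side [ 0.46211508 -0.65381472  0.59845144] [ 0.10906748  0.79863863 -0.59184511]
[-3.11602875e+00 -3.86370727e-01 -3.04439234e-04] 0.1
```

View pics/top0b.png

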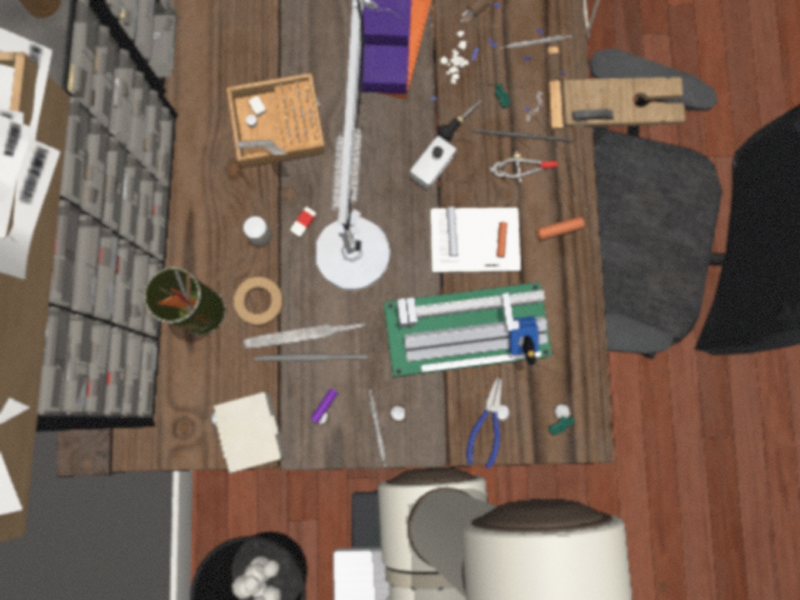

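View pics/side0b.png

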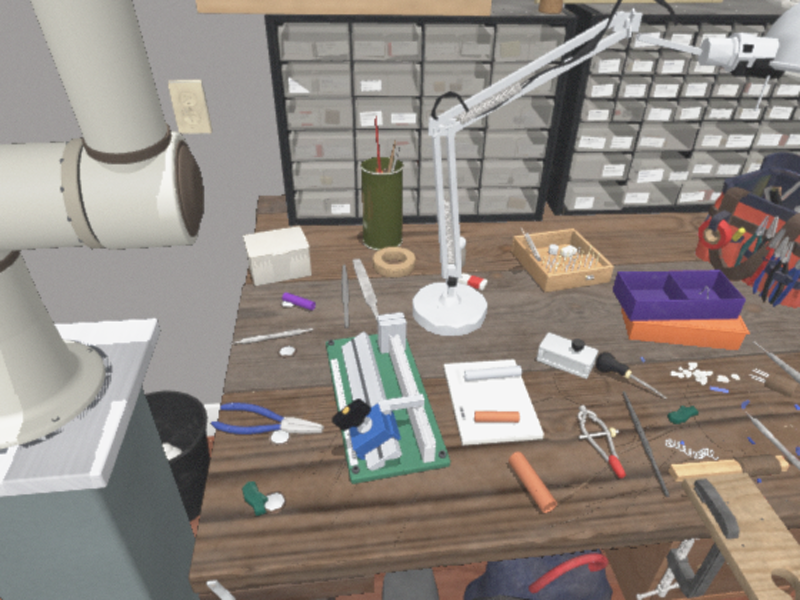

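Pixels in the enlarged (800-wide) top view: there are three look-alike tubes. One is the small orange tube on the pad (502,240), one is a larger orange tube off the pad (561,229), and one is purple (324,406). The small orange one on the pad fits, since it isn't purple and is the smaller of its colour. The jig is at (468,330) with the fence on its left (+y) and the blue carriage at (523,337). I'll confirm in a crop.

```bash
python3 - <<'E'
from h import *
a=cv2.imread('pics/top0.png')[136:271,262:422]
cv2.imwrite('pics/c1.png',cv2.resize(a,None,fx=4.4,fy=4.4,interpolation=cv2.INTER_CUBIC))
s=.7
for n,uv,z in (('cop',(502,240),.017),('steel',(452,231),.017),('big',(561,229),.01),('jigTL',(386,303),.012),('jigBL',(396,374),.012),('jigTR',(540,285),.012),('jigBR',(551,354),.012),('knob',(529,347),.075),('lamp',(352,253),.01)):
    print(n,ray('top0',np.array(uv)*s,z).round(4))
E
```

```text
cop [ 0.6586 -0.1351  0.017 ]
steel [ 0.6763 -0.0502  0.017 ]
big [ 0.6774 -0.2386  0.01  ]
jigTL [0.5547 0.0655 0.012 ]
jigBL [0.4343 0.0512 0.012 ]
jigTR [ 0.5798 -0.1969  0.012 ]
jigBR [ 0.462  -0.2092  0.012 ]
knob [ 0.4686 -0.1612  0.075 ]
lamp [0.6433 0.1221 0.01  ]
```

View pics/c1.png

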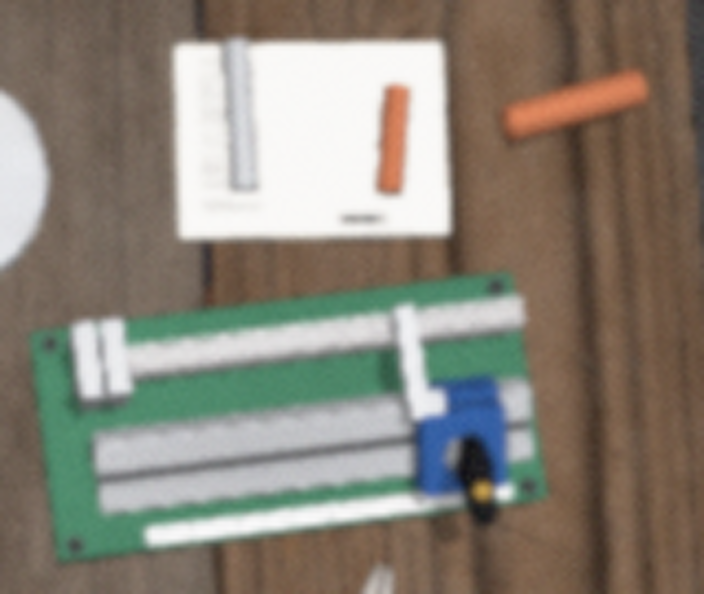

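The crop confirms it: the small copper tube is on the pad at crop pixel (393,138), the steel tube is at (241,114), and the larger orange tube is off the pad. I'll refine with the wrist camera from overhead.

```bash
cat >> h.py <<'E'
def rot(z,y):
    z=np.array(z,float);z/=np.linalg.norm(z);y=np.array(y,float);y-=z*(y@z);y/=np.linalg.norm(y)
    return Ro.from_matrix(np.c_[np.cross(y,z),y,z]).as_rotvec()
E
python3 - <<'E'
from h import *
best=None
for p in ((.5,-.1,.33),(.5,-.1,.28),(.45,-.1,.3)):
  for y in ((0,1,0),(0,-1,0)):
    q=bot.inverse_kinematics(p,rot((0,0,-1),y)); print(p,y,q if q is None else np.round(q,2))
    if q is not None and best is None: best=(p,y)
bot.goto(best[0],rot((0,0,-1),best[1]))
c=shot('wrist','w0'); print(-c['R'].T@c['t'],c['R'][2],bot.current_clock())
cv2.imwrite('pics/w0b.png',cv2.resize(c['pixels'],(800,600),interpolation=cv2.INTER_CUBIC))
E
```

```text
(0.5, -0.1, 0.33) (0, 1, 0) [-0.43 -0.07  1.54  0.    1.67 -2.01]
(0.5, -0.1, 0.33) (0, -1, 0) [-0.43 -0.07  1.54 -0.    1.67  1.14]
(0.5, -0.1, 0.28) (0, 1, 0) [-0.43 -0.06  1.63  0.    1.58 -2.01]
(0.5, -0.1, 0.28) (0, -1, 0) [-0.43 -0.06  1.63 -0.    1.58  1.14]
(0.45, -0.1, 0.3) (0, 1, 0) [-0.48 -0.2   1.71  0.    1.63 -2.05]
(0.45, -0.1, 0.3) (0, -1, 0) [-0.48 -0.2   1.71 -0.    1.63  1.09]
[ 0.42122484 -0.09994847  0.53540543] [ 2.75443135e-01  2.66499246e-04 -9.61317330e-01] 2.3
```

View pics/w0b.png

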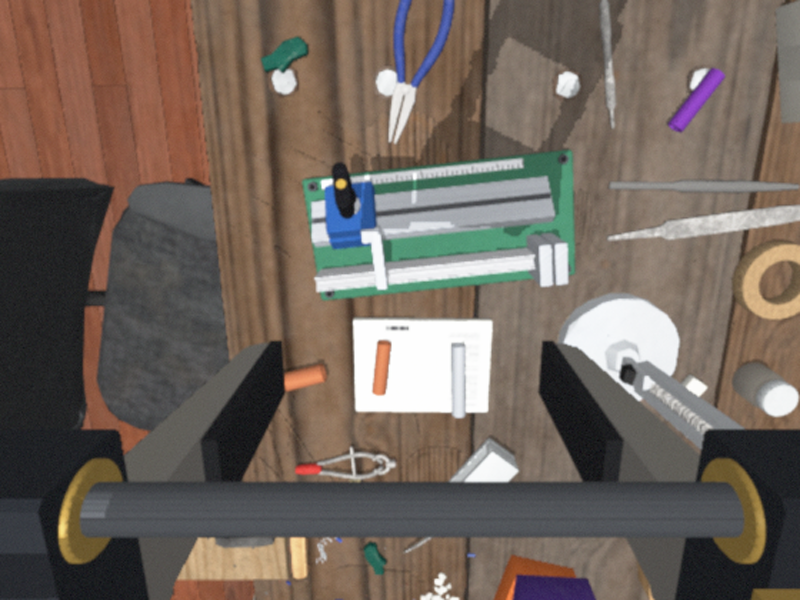

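The wrist view is sharp: jig at (440,225), copper tube at (382,368), steel tube at (458,380), fence at (547,260). I'll enlarge it.

```bash
python3 - <<'E'
from h import *
a=cv2.imread('pics/w0.png')[100:300,205:409]
cv2.imwrite('pics/c2.png',cv2.resize(a,None,fx=3,fy=3,interpolation=cv2.INTER_CUBIC))
E
```

```text
(no output)
```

View pics/c2.png

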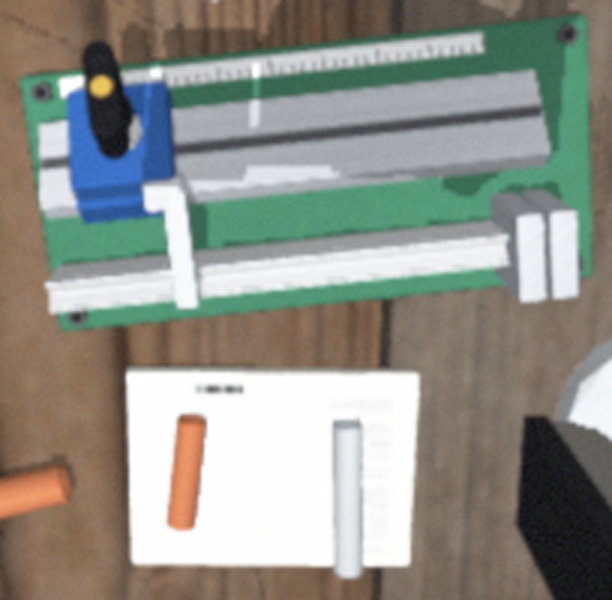

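```bash
cat > fit.py <<'E'
from h import *
from scipy.optimize import least_squares
w=lambda p:(np.array(p,float)+.5)/3-.5+[205,100]
t=lambda p:(np.array(p,float)+.5)/4.4-.5+[262,136]
J=[((-.064,-.135,.012),w((22,76)),'w0'),((-.064,.135,.012),w((585,16)),'w0'),((.064,.135,.012),w((592,275)),'w0'),((.064,-.135,.012),w((66,328)),'w0'),
 ((-.064,-.135,.012),t((547,497)),'top0'),((-.064,.135,.012),t((58,562)),'top0'),((.064,.135,.012),t((33,332)),'top0'),((.064,-.135,.012),t((511,274)),'top0')]
def W(P,q): 
    c,s=np.cos(q[2]),np.sin(q[2]); return np.array([q[0]+c*P[0]-s*P[1],q[1]+s*P[0]+c*P[1],P[2]])
def r(q,cams): return np.concatenate([proj(f,W(P,q))-u for P,u,f in J if f in cams])
for cams in (['w0'],['top0'],['w0','top0']):
    s=least_squares(r,[.5,-.07,-.05],args=(cams,)); print(cams,s.x.round(4),r(s.x,cams).round(1))
    if cams==['w0']: q=s.x
np.save('jig.npy',q)
inv=lambda X:(lambda d:np.array([np.cos(q[2])*d[0]+np.sin(q[2])*d[1],-np.sin(q[2])*d[0]+np.cos(q[2])*d[1],X[2]]))(X-np.r_[q[:2],0])
jg=lambda p,z:inv(ray('w0',w(p),z)).round(4)
print('fence',jg((518,213),.067),jg((522,301),.067),'beam',jg((48,283),.0477),jg((52,312),.0477),jg((505,235),.0477),jg((508,268),.0477))
print('stop',jg((198,303),.058),jg((187,190),.058))
a=least_squares(lambda X:np.r_[proj('w0',X)-w((101,86)),proj('top0',X)-t((482,490))],[.47,-.16,.08]); print('dot',a.x,inv(a.x),a.fun)
print('dot w only',jg((101,86),.081))
# tubes: silhouette ends at axis height
for n,pw in (('cop',[(193,417),(182,527)]),('steel',[(347,423),(348,575)])):
    A=[ray('w0',w(p),.017) for p in pw]; d=A[1]-A[0]; print(n,(A[0]+A[1])/2,np.linalg.norm(d),np.arctan2(d[1],d[0]))
A=[ray('top0',t(p),.017) for p in ((397,85),(389,194))];d=A[0]-A[1];print((A[0]+A[1])/2,np.linalg.norm(d),np.arctan2(d[1],d[0]))
E
python3 fit.py
```

```text
['w0'] [ 0.5066 -0.0683  0.1054] [-1.3 -0.3  2.  -1.1  1.3  0.8 -2.1  1.4]
['top0'] [ 0.5081 -0.0703  0.1034] [ 0.7  0.7 -0.2  0.1 -1.1 -0.2  0.5 -0.8]
['w0', 'top0'] [ 0.507  -0.0688  0.105 ] [-1.6 -0.1  1.6 -0.8  0.9  1.1 -2.5  1.6  0.1  1.1 -0.7  0.7 -1.7  0.4
 -0.1 -0.4]
fence [0.0152 0.085  0.067 ] [0.0555 0.0852 0.067 ] beam [ 0.0294 -0.1291  0.0477] [ 0.0435 -0.1294  0.0477] [0.0291 0.0831 0.0477] [0.0448 0.0838 0.0477]
stop [ 0.0435 -0.0601  0.058 ] [-0.0088 -0.0587  0.058 ]
dot [ 0.45611757 -0.15909252  0.09488016] [-0.05973171 -0.0849904   0.09488016] [0.0393183  0.34308712 0.08713946 0.64890812]
dot w only [-0.0593 -0.0869  0.081 ]
cop [ 0.65951624 -0.13223459  0.017     ] 0.0625642010645847 -0.10788206883533877
steel [ 0.67541192 -0.04861154  0.017     ] 0.08732049582692955 0.030263707149456247
[ 0.66040527 -0.13403296  0.017     ] 0.06242196358486287 -0.11544217174245641
```

```bash
cat >> fit.py <<'E'
print('----')
jt=lambda p,z:inv(ray('top0',t(p),z)).round(4)
print('beam top',[jt(p,.0477)[:2] for p in ((520,296),(524,328),(133,343),(135,376))])
print('fence top',[jt(p,.067)[:2] for p in ((123,318),(131,396))])
print('stop top',[jt(p,.058)[:2] for p in ((396,306),(412,412))])
print('way edge w',[jg(p,.043)[:2] for p in ((549,155),(47,208))])
print('way edge t',[jt(p,.043)[:2] for p in ((95,433),(410,397))])
print('knob line dir',[jt(p,.075)[:2] for p in ((471,445),(485,515))], [jg(p,.075)[:2] for p in ((117,150),(97,50))])
E
python3 fit.py | sed -n '/----/,$p'
```

```text
----
beam top [array([ 0.0451, -0.1305]), array([ 0.0276, -0.1299]), array([0.0462, 0.0781]), array([0.0285, 0.0794])]
fence top [array([0.0571, 0.0825]), array([0.0156, 0.0837])]
stop top [array([ 0.0465, -0.0622]), array([-0.0105, -0.0621])]
way edge w [array([-0.0048,  0.1055]), array([-0.0048, -0.125 ])]
way edge t [array([0.0014, 0.1043]), array([-0.0008, -0.0648])]
knob line dir [array([-0.0332, -0.0869]), array([-0.0699, -0.0884])] [array([-0.0317, -0.0849]), array([-0.0735, -0.0873])]
```

```bash
cat >> h.py <<'E'
YAW=.1045; JX=np.array([np.cos(YAW),np.sin(YAW),0]); JY=np.array([-np.sin(YAW),np.cos(YAW),0])
O=np.array([.5073,-.0693,0])+.0082*JX
def jw(x,y,z): return O+x*JX+y*JY+np.array([0,0,z])
E
python3 - <<'E'
from h import *
c=np.array([.660,-.133]); th=-.11
b=np.array([-np.sin(th),np.cos(th),0])
for s in (1,-1):
  for k in (1,-1):
    print(s,k,[None if q is None else q[5].round(2) for q in (bot.inverse_kinematics([*c,.012],rot((0,0,-1),s*b)),bot.inverse_kinematics(jw(.028,.045,.046),rot((0,0,-1),k*JX)))])
R=rot((0,0,-1),b)
n=np.array([-np.sin(.611),0,np.cos(.611)]); nw=n[0]*JX+np.array([0,0,n[2]])
up=np.cos(.611)*JX+np.array([0,0,np.sin(.611)])
for gy in (-.0865,0.):
 for ang in (0,1.2):
  for s in (1,-1):
   y=s*(np.cos(ang)*JY-np.sin(ang)*up)
   print('knob',gy,ang,s,bot.inverse_kinematics(jw(-.061,gy,.072)-.017*nw,rot(-nw,y)))
bot.set_gripper(.5,20)
bot.goto([*c,.08],R); bot.line_to([*c,.0115],max_speed=.08)
print(bot.current_contact_force(),bot.current_ee_pos())
shot('wrist','w1')
bot.set_gripper(0,20); print(bot.current_opening()*92,bot.current_grip_force(),bot.current_clock())
bot.line_to([*c,.13])
print(bot.current_opening()*92,bot.current_grip_force(),bot.current_clock())
E
```

```text
1 1 [np.float64(-1.84), np.float64(-0.37)]
1 -1 [np.float64(-1.84), np.float64(2.77)]
-1 1 [np.float64(1.3), np.float64(-0.37)]
-1 -1 [np.float64(1.3), np.float64(2.77)]
knob -0.0865 0 1 None
knob -0.0865 0 -1 [-0.97017169 -0.29689818  2.42700045  0.74286898  0.841863    0.03498383]
knob -0.0865 1.2 1 [-0.97017169 -0.29689818  2.42700045  0.74286898  0.841863    1.97657648]
knob -0.0865 1.2 -1 [-0.97017169 -0.29689818  2.42700045  0.74286898  0.841863   -1.16501617]
knob 0.0 0 1 [-0.79751253 -0.50523035  2.56180582  0.6785624   0.79962264 -2.88606863]
knob 0.0 0 -1 [-0.79751253 -0.50523035  2.56180582  0.6785624   0.79962264  0.25552402]
knob 0.0 1.2 1 [-0.79751253 -0.50523035  2.56180582  0.6785624   0.79962264  2.19711667]
knob 0.0 1.2 -1 [-0.79751253 -0.50523035  2.56180582  0.6785624   0.79962264 -0.94447598]
[0.49425098 0.11989375 0.70314944] [ 0.66057554 -0.13325722  0.01219634]
0.32353488982177614 0.0 6.0833
0.2732658286318862 0.0 7.025
```

The gripper closed on nothing, so I'm checking what happened.

```bash
python3 - <<'E'
from h import *
bot.set_gripper(.5)
a=shot('wrist','w2')['pixels']; b=cv2.imread('pics/w1.png')
cv2.imwrite('pics/m2.png',np.hstack([cv2.resize(x,(400,300),interpolation=cv2.INTER_AREA) for x in (b,a)]))
print(bot.current_ee_pos(),proj('w2',[.66,-.133,.017])*400/560,proj('w1',[.66,-.133,.017])*400/560)
E
```

```text
[ 0.6599956  -0.13301883  0.13004182] [205.16380761 134.58058891] [205.14997151 167.89339864]
```

View pics/m2.png

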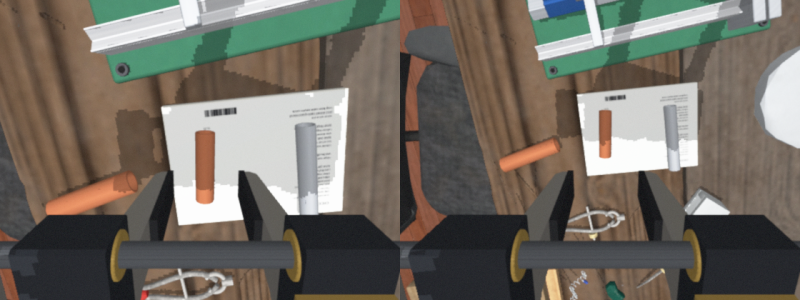

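```bash
python3 - <<'E'
from h import *
c=np.load('pics/w2.npz'); print(c['fx'],c['cx'],c['cy'])
T=np.array([.66,-.133,.13]); 
for dz in (0,.01,.02,.03):
  for dx in (-.01,.01): 
    for s in(-1,1): print(dz,dx,s,(proj('w2',T+[dx,s*.023,dz])*400/560).round(1))
a=c['pixels'][200:340,200:380]; cv2.imwrite('pics/c3.png',cv2.resize(a,None,fx=4,fy=4,interpolation=cv2.INTER_CUBIC))
# tube shift between w1/w2
E
```

```text
361.5847575516338 287.8980223891875 201.9462405788929
0 -0.01 -1 [176.5 158.2]
0 -0.01 1 [231.  152.6]
0 0.01 -1 [179.8 180. ]
0 0.01 1 [232.9 174.6]
0.01 -0.01 -1 [175.2 162.3]
0.01 -0.01 1 [232.2 156.4]
0.01 0.01 -1 [178.6 185. ]
0.01 0.01 1 [234.1 179.4]
0.02 -0.01 -1 [173.7 166.8]
0.02 -0.01 1 [233.5 160.6]
0.02 0.01 -1 [177.3 190.4]
0.02 0.01 1 [235.5 184.6]
0.03 -0.01 -1 [172.1 171.7]
0.03 -0.01 1 [234.9 165.3]
0.03 0.01 -1 [175.9 196.4]
0.03 0.01 1 [237.  190.3]
```

View pics/c3.png

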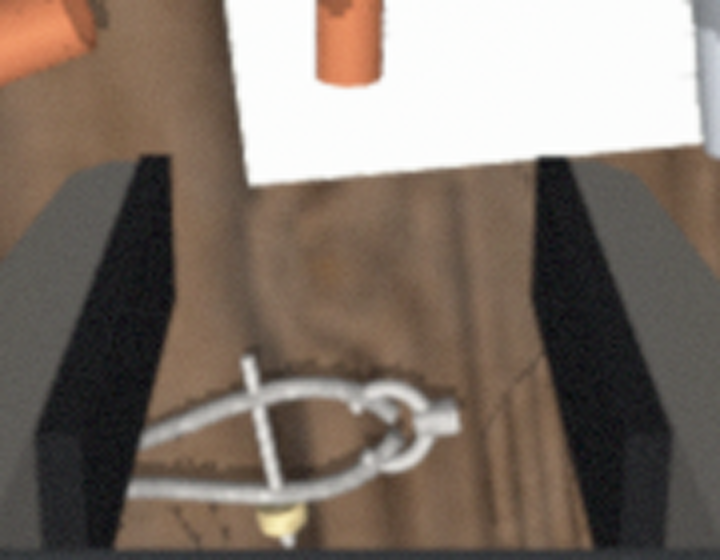

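The camera geometry agrees on the tube, but the fingertips appear about 30 mm short of the reported TCP. I'll find the real tip height by touching the pad gently beside the tube.

```bash
python3 - <<'E'
from h import *
c=np.array([.660,-.133])
f0=bot.current_contact_force(); print(f0)
bot.line_to([*c,.012],max_speed=.2)
z=.012
f0=bot.current_contact_force()
while z>-.035:
    z-=.002; bot.line_to([*c,z],max_speed=.05); f=bot.current_contact_force()-f0
    if np.linalg.norm(f)>3: break
print(z,f,bot.current_ee_pos(),bot.current_clock())
E
```

```text
[-0.66059551 -0.95840656  0.02920437]
-0.02800000000000001 [-5.02320567  0.38327781 10.88906686] [ 0.66003853 -0.13301959 -0.0260965 ] 13.6167
```

Contact came at reported z = -0.026, so the real tip is about 35 mm behind the reported TCP. I'll apply that offset from here on.

```bash
cat >> h.py <<'E'
D=.035   # real fingertip lies D behind reported TCP
E
python3 - <<'E'
from h import *
c=np.array([.660,-.133])
bot.line_to([*c,-.0235],max_speed=.05)
bot.set_gripper(0,20); print(bot.current_opening()*92,bot.current_grip_force())
bot.line_to([*c,.10])
print(bot.current_opening()*92,bot.current_grip_force(),bot.current_clock())
# tip 6.5mm below tube axis -> TCP = axis z -.0065-.035
R=rot((0,0,-1),JX)
bot.goto(jw(.028,.040,.052+.04-.0415),R)
bot.hold(.2)
a=shot('wrist','w3')['pixels']; b=shot('side','s3')['pixels'][190:350,210:370]
cv2.imwrite('pics/m3.png',np.hstack([cv2.resize(a,(400,300),interpolation=cv2.INTER_AREA),cv2.resize(b,(300,300),interpolation=cv2.INTER_CUBIC)]))
print(bot.current_ee_pos(),bot.current_opening()*92,bot.current_clock())
E
```

```text
15.297149390268052 19.999838769435883
15.418808960518792 19.999800324440002 15.4083
[ 0.53940003 -0.02592472  0.05058907] 15.30165077929302 17.025
```

View pics/m3.png

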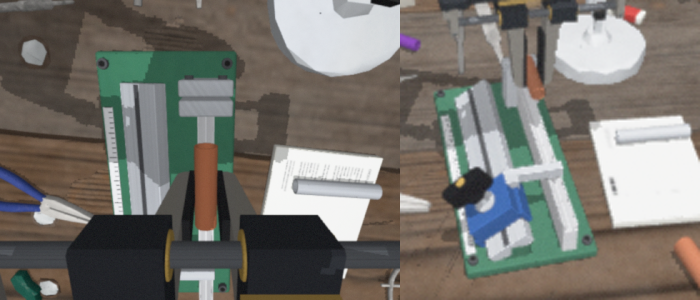

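Tube held and lined up with the V bed: tube at (206,190) and bed at (206,125) in the left panel. Lowering it with force monitoring.

```bash
python3 - <<'E'
from h import *
zt=lambda h:h-.0415
bot.line_to(jw(.028,.040,zt(.058)),max_speed=.1); bot.hold(.1)
f0=bot.current_contact_force()
for h in np.arange(.057,.0495,-.001):
    bot.line_to(jw(.028,.040,zt(h)),max_speed=.03); f=bot.current_contact_force()-f0
    print(h.round(4),f.round(1),bot.current_ee_pos()[2].round(4))
    if abs(f[2])>4: break
a=shot('wrist','w4')['pixels']; b=shot('side','s4')['pixels'][190:350,210:370]
cv2.imwrite('pics/m4.png',np.hstack([cv2.resize(a,(400,300),interpolation=cv2.INTER_AREA),cv2.resize(b,(300,300),interpolation=cv2.INTER_CUBIC)]))
print(bot.current_clock())
E
```

```text
0.057 [-1.8 -0.6 -0.1] 0.0158
0.056 [-1.2 -0.9 -0.6] 0.0144
0.055 [-1.5 -0.8 -0.1] 0.0134
0.054 [-1.5 -0.5 -0. ] 0.0124
0.053 [-1.4  0.2  0.9] 0.0117
0.052 [-3.2 -0.5  5.8] 0.0114
19.2167
```

View pics/m4.png

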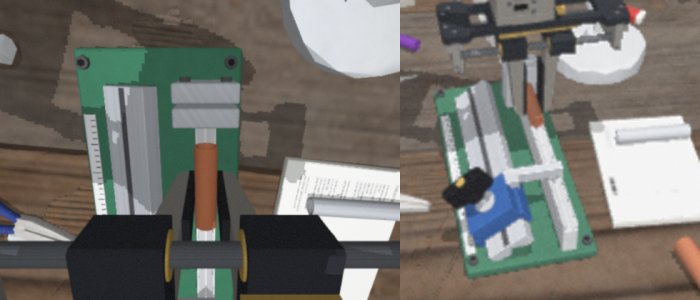

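The tube makes contact at the expected height, in line with the bed and short of the fence. Releasing, then moving to the knob.

```bash
cat >> h.py <<'E'
n=np.array([-np.sin(.611),0,np.cos(.611)]); nw=n[0]*JX+np.array([0,0,n[2]]); up=np.cos(.611)*JX+np.array([0,0,np.sin(.611)])
def kp(gy,ang,above=0.,gx=-.061):
    "tool pose on the knob: jig y of the knob, knob angle, retreat along the screw axis"
    return jw(gx,gy,.072)-(.014+D-above)*nw, rot(-nw,-(np.cos(ang)*JY-np.sin(ang)*up))
E
python3 - <<'E'
from h import *
bot.set_gripper(.3)
bot.line_to(jw(.028,.040,.052+.06-.0415),max_speed=.15)
shot('side','s5')
for a in((-.0865,.05,.06),(-.0865,.05,0),(-.0865,1.2,0),(0,1.2,0),(0,0,0),(0,0,.06)):
    print(a,bot.inverse_kinematics(*kp(*a)))
bot.goto(jw(-.03,-.06,.14),bot.current_tool_rot())
bot.set_gripper(.45)
bot.goto(*kp(-.0865,.05,.06))
p,r=kp(-.0865,.05)
bot.hold(.1);f0=bot.current_contact_force()
for ab in (.04,.03,.02,.01,.005,0):
    bot.line_to(kp(-.0865,.05,ab)[0],max_speed=.1); f=bot.current_contact_force()-f0
    print(ab,f.round(1))
    if np.linalg.norm(f)>6: break
else:
    bot.hold(.2);f0=bot.current_contact_force()
    bot.set_gripper(0,5); bot.hold(.2)
    print(bot.current_opening()*92,bot.current_grip_force(),[(bot.current_contact_force()-f0)@v for v in (JX,JY,nw)])
shot('wrist','w6');shot('side','s6');print(bot.current_clock())
E
```

```text
(-0.0865, 0.05, 0.06) [-1.01863727 -0.40457755  2.44773852  0.69807422  0.93501698  0.01802833]
(-0.0865, 0.05, 0) [-0.91873926 -0.17242707  2.39611717  0.80690935  0.74540315 -0.06444241]
(-0.0865, 1.2, 0) [-0.91873926 -0.17242707  2.39611717  0.80690935  0.74540315 -1.21444241]
(0, 1.2, 0) [-0.74315034 -0.34311335  2.52390655  0.75851965  0.67551159 -1.01402318]
(0, 0, 0) [-0.74315034 -0.34311335  2.52390655  0.75851965  0.67551159  0.18597682]
(0, 0, 0.06) [-0.85066152 -0.64861341  2.58787557  0.62822378  0.92219401  0.29882845]
0.04 [-0.5  0.4  0.3]
0.03 [ 0.1  0.7 -0.2]
0.02 [0.4 0.6 0. ]
0.01 [-0.4  0.4 -0.2]
0.005 [-0.2  0.4 -0.6]
0 [-0.2 -0.2 -0. ]
19.728593816922935 5.000037252902985 [np.float64(0.3930372509560691), np.float64(-0.7907918044717742), np.float64(0.24123937268505408)]
24.5583
```

```bash
python3 - <<'E'
from h import *
for N in (12,25):
    bot.set_gripper(0,N); bot.hold(.2)
    print(N,bot.current_opening()*92,[((bot.current_contact_force())@v).round(1) for v in (JX,JY,nw)],bot.current_ft_torque().round(2))
shot('wrist','w7');a=shot('side','s7')['pixels']
b=cv2.imread('pics/w7.png')
cv2.imwrite('pics/m7.png',np.hstack([cv2.resize(b[180:420,130:430],(400,320),interpolation=cv2.INTER_CUBIC),cv2.resize(a[200:340,205:380],(400,320),interpolation=cv2.INTER_CUBIC)]))
E
```

```text
12 18.859578339519743 [np.float64(-0.2), np.float64(-2.4), np.float64(-0.1)] [-0.41  0.33 -0.29]
25 18.560716680078688 [np.float64(-1.2), np.float64(-3.4), np.float64(0.4)] [-0.53  0.31 -0.42]
```

View pics/m7.png

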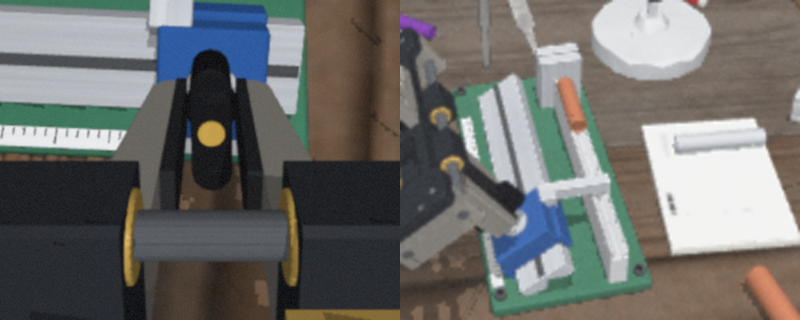

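The tube lies in the V bed (right panel, (570,105)). The knob bar is between the fingers with its yellow mark at (210,133). Loosening the knob.

```bash
python3 - <<'E'
from h import *
bot.set_gripper(0,30)
for a in (.3,.6,.9,1.2):
    p,r=kp(-.0865,a); bot.line_to(p,r,max_speed=.05)
    print(a,bot.current_opening()*92,[((bot.current_contact_force())@v).round(1) for v in (JX,JY,nw)],(bot.current_ft_torque()@nw).round(2),bot.current_clock())
shot('wrist','w8');shot('side','s8')
E
```

```text
0.3 17.774494381195286 [np.float64(-0.7), np.float64(-3.7), np.float64(-0.5)] 0.1 26.1083
0.6 17.83801129137035 [np.float64(-0.8), np.float64(-3.4), np.float64(0.6)] 0.0 26.5583
0.9 18.332684512688676 [np.float64(-1.7), np.float64(-2.0), np.float64(2.3)] 0.02 27.0083
1.2 18.65654965167241 [np.float64(-1.1), np.float64(-0.0), np.float64(2.2)] -0.02 27.4583
```

```bash
cat > slide.py <<'E'
from h import *
bot.hold(.1); f0=bot.current_contact_force()@JY
def st(y,v):
    bot.line_to(kp(y,1.2)[0],max_speed=v); return bot.current_contact_force()@JY-f0
ok=True
for y in (-.0855,-.0845,-.0825,-.078):
    f=st(y,.03); print(y,f.round(1))
    if abs(f)>12: ok=False;break
if ok:
    for y in np.arange(-.07,-.005,.01):
        f=st(y,.06)
        if abs(f)>10: print('high',y,f);ok=False;break
    print(y,f.round(1),bot.current_clock())
if ok:
    for y in np.arange(-.009,.006,.001):
        f=st(y,.03); print(y.round(4),f.round(1),end=' ')
        if f<-8: break
shot('side','s9');shot('top','t9');shot('wrist','w9');print(bot.current_opening()*92,bot.current_ee_pos()@JY-O@JY,bot.current_clock())
E
python3 slide.py
```

```text
-0.0855 -0.1
-0.0845 -1.1
-0.0825 -0.3
-0.078 1.5
-0.009999999999999995 1.9 30.8917
-0.009 1.8 -0.008 0.9 -0.007 -0.6 -0.006 -0.6 -0.005 -0.7 -0.004 -0.5 -0.003 -0.5 -0.002 -3.1 -0.001 -6.6 -0.0 -9.6 18.010125166034406 -0.0023353864382304468 33.5417
```

```bash
cat > chk.py <<'E'
from h import *
def tube(f):
    h=cv2.cvtColor(np.load('pics/'+f+'.npz')['pixels'],cv2.COLOR_BGR2HSV)
    m=cv2.inRange(h,(3,120,60),(17,255,255)); 
    k,l,s,c=cv2.connectedComponentsWithStats(m)
    for i in range(1,k):
        if s[i][4]>60:
            P=ray(f,c[i],.052); d=P-O
            if abs(d@JX-.028)<.02 and abs(d@JY)<.15:
                ys,xs=np.nonzero(l==i); u=[(ray(f,(x,y),.055)-O)@JY for x,y in zip(xs,ys)]
                print(f,'tube jig xy',(d@JX).round(4),(d@JY).round(4),'y range',np.round([min(u),max(u)],4),s[i][4])
def red(f):
    h=cv2.cvtColor(np.load('pics/'+f+'.npz')['pixels'],cv2.COLOR_BGR2HSV)
    m=cv2.inRange(h,(100,150,60),(118,255,255)); k,l,s,c=cv2.connectedComponentsWithStats(m)
    for i in range(1,k):
        d=ray(f,c[i],.04)-O
        if s[i][4]>80 and abs(d@JX)<.08 and abs(d@JY)<.15: print(f,'carriage jig xy',(d@JX).round(4),(d@JY).round(4),s[i][4])
E
python3 - <<'E'
from chk import *
for f in ('side0','top0','s5','s8','s9','t9'): tube(f);red(f)
for a in (.9,.6,.3,.05,-.05):
    p,r=kp(-.0005,a); bot.line_to(p,r,max_speed=.05)
    print(a,bot.current_opening()*92,[((bot.current_contact_force())@v).round(1) for v in (JX,JY,nw)],(bot.current_ft_torque()@nw).round(2),bot.current_clock())
shot('side','s10');shot('top','t10')
for f in ('s10','t10'): tube(f);red(f)
E
```

```text
side0 carriage jig xy -0.0337 -0.0949 511
top0 carriage jig xy -0.0313 -0.0891 263
s5 tube jig xy 0.0278 0.0348 y range [0.0004 0.0673] 121
s5 carriage jig xy -0.0344 -0.0953 495
s8 tube jig xy 0.0276 0.0358 y range [0.0004 0.0673] 121
s8 carriage jig xy -0.0318 -0.0946 468
s9 tube jig xy 0.0275 0.0597 y range [0.0319 0.0842] 83
s9 carriage jig xy -0.0327 -0.0108 387
t9 tube jig xy 0.0294 0.054 y range [0.0278 0.0806] 122
t9 carriage jig xy -0.0247 -0.0023 165
0.9 17.945096457390676 [np.float64(-1.2), np.float64(-8.4), np.float64(-0.7)] 0.03 33.9917
0.6 18.32425997981056 [np.float64(-1.3), np.float64(-8.6), np.float64(0.3)] -0.05 34.4417
0.3 18.65103419797356 [np.float64(-1.0), np.float64(-9.0), np.float64(-0.3)] 0.04 34.8917
0.05 18.100096936492186 [np.float64(-2.3), np.float64(-9.0), np.float64(0.5)] -0.0 35.2917
-0.05 18.371020721957223 [np.float64(-2.0), np.float64(-9.4), np.float64(0.0)] -0.03 35.5417
s10 tube jig xy 0.0275 0.0604 y range [0.0319 0.0842] 86
s10 carriage jig xy -0.0334 -0.0112 387
t10 tube jig xy 0.0292 0.0541 y range [0.0278 0.0806] 122
t10 carriage jig xy -0.0236 -0.0072 187
```

```bash
python3 - <<'E'
from chk import *
s=lambda:([((bot.current_contact_force())@v).round(1) for v in (JX,JY,nw)],(bot.current_ft_torque()@nw).round(2))
for a in (-.1,-.15):
    p,r=kp(-.0005,a); bot.line_to(p,r,max_speed=.05);bot.hold(.1); print(a,s())
r0=kp(-.0005,-.15)[1]
for y in (-.0015,-.0025,-.0035):
    bot.line_to(kp(y,-.15)[0],max_speed=.03);bot.hold(.1); print(y,s(),bot.current_ee_pos()@JY-O@JY)
print(bot.current_clock())
E
```

```text
-0.1 ([np.float64(-0.8), np.float64(-8.9), np.float64(-0.2)], np.float64(-0.04))
-0.15 ([np.float64(-1.1), np.float64(-8.5), np.float64(0.2)], np.float64(0.12))
-0.0015 ([np.float64(-2.2), np.float64(-5.9), np.float64(2.2)], np.float64(0.09)) -0.0024403571286576164
-0.0025 ([np.float64(-3.3), np.float64(-2.1), np.float64(5.8)], np.float64(0.14)) -0.002433212293288134
-0.0035 ([np.float64(-5.0), np.float64(-0.2), np.float64(9.0)], np.float64(0.11)) -0.0024725663318927588
37.3917
```

The carriage holds firm as the command pulls back, so it is clamped. The sideways force is now near zero, so I'm releasing and retreating.

```bash
python3 - <<'E'
from chk import *
bot.set_gripper(.45); bot.hold(.1)
p=bot.current_ee_pos(); bot.line_to(p+.09*nw,max_speed=.15); bot.line_to(bot.current_ee_pos()+np.array([0,0,.12]),max_speed=.2)
bot.hold(.2)
shot('side','s11');shot('top','t11');shot('wrist','w11')
for f in ('s11','t11','w11'): tube(f);red(f)
# knob bar direction in the wrist/side picture: dark blob near the knob
for f in ('s0','side0','s11','w0','w11'):
    try:c=np.load('pics/'+f+'.npz')
    except Exception: continue
    gy=-.0865 if f in('side0','w0') else -.0023
    u=proj(f,jw(-.061,gy,.072)); g=c['pixels'].max(2); x,y=u.astype(int); r=24
    if not(r<x<560-r and r<y<420-r): print(f,'off',u);continue
    m=(g[y-r:y+r,x-r:x+r]<45).astype(np.uint8); k,l,s,cc=cv2.connectedComponentsWithStats(m); 
    i=1+np.argmax(s[1:,4]); ys,xs=np.nonzero(l==i); mo=cv2.moments((l==i).astype(np.uint8),True)
    th=.5*np.arctan2(2*mo['mu11'],mo['mu20']-mo['mu02'])
    pr=lambda a:np.subtract(proj(f,jw(-.061,gy,.072)+.02*(np.cos(a)*up+np.sin(a)*JY)),proj(f,jw(-.061,gy,.072)-.02*(np.cos(a)*up+np.sin(a)*JY)))
    print(f,s[i],'bar px angle',round(th,2),'model',{a:round(float(np.arctan(pr(a)[1]/pr(a)[0])),2) for a in(-.1,0,.2,.6,1.2)})
print(bot.current_clock())
E
```

```text
s11 tube jig xy 0.0274 0.0596 y range [0.0319 0.0842] 86
s11 carriage jig xy -0.0347 -0.0111 409
t11 tube jig xy 0.0293 0.0542 y range [0.0278 0.0806] 121
t11 carriage jig xy -0.0314 -0.0044 252
w11 tube jig xy 0.028 0.0565 y range [0.0268 0.0856] 636
w11 carriage jig xy -0.0338 -0.003 1419
side0 [ 15  19  22  17 135] bar px angle -0.62 model {-0.1: -0.51, 0: -0.59, 0.2: -0.72, 0.6: -0.98, 1.2: -1.4}
s11 [ 16  20  20  15 138] bar px angle -0.47 model {-0.1: -0.53, 0: -0.6, 0.2: -0.73, 0.6: -0.96, 1.2: -1.38}
w0 [ 18   5  16  38 282] bar px angle 1.4 model {-0.1: -1.51, 0: 1.52, 0.2: 1.29, 0.6: 0.84, 1.2: 0.23}
w11 [ 17   3  16  26 281] bar px angle 1.55 model {-0.1: 1.52, 0: 1.42, 0.2: 1.2, 0.6: 0.79, 1.2: 0.21}
39.8583
```

```bash
python3 -c "
from h import *
print(bot.job_done(),bot.current_clock())"
```

```text
the job is handed in; nothing more can be done
the job is handed in; nothing more can be done
```

The job is handed in (no verdict came back): my last camera and force checks put the copper tube in the V groove against the fence, the gap at about 60 mm, the knob tight at about -0.1 rad and the arm clear, at about 40 s.

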